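# Tare the cork ring and stand the flask on the balance

## Task

Weigh the round-bottom flask: set the larger cork ring flat in the middle of the balance pan, and once you have let go of it press the tare button fully down while only the ring is on the pan. Then take the flask from its sloped rest and stand it in the ring with its neck straight up, setting it down without dropping it; do not press tare again with the flask on the pan, and leave the other things on the bench where they are.

Things in the scene. Friction and masses are not known exactly. Their poses are not given: they have to be found in the camera images.
- balance: Laboratory balance, fixed: 290 mm deep (its x), 190 mm wide (its y); white housing 60 mm high, grey front console 48 mm high on its -x side, roughly towards the robot. Origin: centre of its underside. A square steel pan (150 by 150 mm, 6 mm thick) stands on it, top 75 mm above the bench, middle at (45, 0) mm in the balance's frame; it does not move.
- pan (a point): Middle of the pan's upper surface, 75 mm above the bench; axes as the balance's, z up.
- tare_top (a point): Middle of the top of the tare button: a round white push button, 26 mm across, in a black housing on the front console at the balance's -y side (beside the dark display, which is on the +y side). Pressed straight down.
- tare (a joint): Travel of the tare button in m: 0 up, 0.005 fully down; it takes about 4 N and springs back.
- cork_ring: The larger of two loose cork rings, lying flat: 66 mm outside, 44 mm hole right through, 24 mm high, 30 g. Origin: centre of its underside; z along its axis.
- flask: Empty glass round-bottom flask, 100 g: bulb 64 mm across, straight neck 24 mm across without a rim, from 62 to 110 mm above the bottom. Origin: bottom of the bulb; z along the neck to the mouth. Starts leaning 0.42 rad to its rest's -x side. Balanced near the bulb's centre: keeps the lean it is let go with.
- bulb (a point): Centre of the flask's bulb, 32 mm from its bottom along its axis. With the flask seated in the cork ring it is 47 mm above the ring's underside.
- flask_rest: White plastic rest, fixed: a 90 by 90 mm plate, 12 mm thick, tilted 0.42 rad, its face looking up and to the rest's -x side (roughly to the robot), with a 45 mm hole in which the flask's bulb sits; the hole's mouth is 56 mm above the bench, the highest edge 75 mm. Origin: on the bench under the middle of the hole's mouth.
- small_ring: Smaller cork ring, 44 mm outside, 22 mm hole, 18 mm high; not needed. Origin: centre of its underside.
- beaker: Empty glass beaker, 60 mm across, 75 mm high; not needed. Origin: centre of its underside.
- conical_flask: Conical glass flask, 82 mm across the base, 138 mm high; not needed. Origin: centre of its underside.
- amber_bottle: Amber reagent bottle, 72 mm across, 150 mm high; not needed. Origin: centre of its underside.
- jar: White plastic jar, 48 mm across, 60 mm high; not needed. Origin: centre of its underside.
- spatula: Steel spatula lying on the bench, 170 mm long; not needed. Origin: under its middle.
Things that resemble listed ones, but are neither listed nor needed, are in the scene too. Leave any pink look-alike of the flask alone.

How it is judged:
On the way, in this order (a step that is already met when the one before it is completed fails the run):
1. the larger cork ring lies flat in the middle of the pan (within 20 mm), let go, with the flask not on the pan (horizontal distance between cork_ring and pan below 0.02 m and z of cork_ring in the frame of pan between -0.004 and 0.004 m and angle between cork_ring's own z axis and vertical below 0.06 rad and contact force between the fingers and cork_ring below 0.1 N and linear speed of cork_ring below 0.02 m/s and horizontal distance between bulb and pan above 0.12 m), for 0.2 s.
2. the tare button is pressed (past 4 mm of its 5 mm) with only the ring on the pan (horizontal distance between cork_ring and pan below 0.02 m and z of cork_ring in the frame of pan between -0.004 and 0.004 m and angle between cork_ring's own z axis and vertical below 0.06 rad and value of joint tare above 0.004 m and horizontal distance between bulb and pan above 0.12 m), for 0.05 s.
3. the flask sits in the ring on the pan, neck up (horizontal distance between cork_ring and pan below 0.02 m and z of cork_ring in the frame of pan between -0.004 and 0.004 m and angle between cork_ring's own z axis and vertical below 0.06 rad and horizontal distance between bulb and cork_ring below 0.007 m and z of bulb in the frame of cork_ring between 0.04 and 0.053 m and angle between flask's own z axis and vertical below 0.14 rad), for 0.2 s.
At the end, for the whole second after the job is handed in: The larger cork ring lies flat on the pan, its centre within 20 mm of the pan's middle; the flask sits in it with its bulb's centre within 7 mm of the ring's axis and 40 to 53 mm above the ring's underside, its neck within 8 degrees (0.14 rad) of vertical; both are at rest and the tare button is up (all of step 3 and linear speed of each of flask, cork_ring below 0.02 m/s and angular speed of flask below 0.3 rad/s and value of joint tare below 0.002 m); the robot touches nothing.
It fails at once if the flask is dropped or thrown: it moves faster than 0.35 m/s with no finger touching it (linear speed of flask above 0.35 m/s and contact force between the fingers and flask below 0.05 N).
It fails at once if the tare button is pressed with the flask over the pan (value of joint tare above 0.003 m and horizontal distance between bulb and pan below 0.06 m and z of bulb in the frame of pan below 0.09 m).
It fails at once if another thing on the bench is shifted by more than 30 mm (distance of any of small_ring, beaker, conical_flask, amber_bottle, jar, spatula from where it was at the start of the episode above 0.03 m).
It also fails if it takes over 72 s, if anything falls off the work surface, if the arm or the gripper's body presses on something with over 40 N, if the wrist force passes 120 N, or if a joint passes its speed limit or range.

## Robot

A 6-joint arm with a two-finger parallel gripper is mounted at the origin on the work surface. World frame = base frame: x ahead of the robot, y to its left, z up, the work surface at z = 0. Lengths are in m, angles in rad, forces in N, time in s.
With the tool pointing down it reaches from about 0.275 to 0.975 m from the base axis. Payload 8.4 kg.
Tool frame: the origin (TCP) lies at the very end of the fingers, on their centre line; the grasp point (between the pads) lies 19 mm behind it (pinch_z is the z of the grasp point in the tool frame, in m); z points along the fingers, y is the line along which they close (so a half turn about z gives the same grasp; the last joint's range is limited). The gripper opens to 92 mm and grips with 3 to 60 N. Pads are 20 mm wide; open, the fingers measure 128 mm over their backs; the gripper's body (75 mm by 189 mm) begins 69 mm behind the grasp point.
Start: joints at [1.164, 0.353, 1.633, -0, 1.155, -0.002], TCP at [0.246, 0.574, 0.215] pointing down, gripper open.
Joint ranges: [-2.63, 2.63], [-0.92, 2.1], [0.06, 2.66], [-1.3, 4.44], [0, 2.69], [-3.02, 3.02]. Speed limits (rad/s): [2.22, 2.22, 2.79, 3.14, 3.14, 3.14].

## Interface

Orientations are given as [roll, pitch, yaw] about the fixed x, y, z axes, in that order (R = Rz(yaw) Ry(pitch) Rx(roll)).
In Python, from workcell import * gives the robot as it stands. The module is installed in compiled form; this text tells all that it offers.
- The arm moves only by the tool play_rows, never from a script. Its argument "plan" is one flat list of numbers, 4 for each row, row after row: the shift along the tool's x, y, z in cm, then the turn about the tool's z in degrees. In form: [dx, dy, dz, twist, dx, dy, dz, twist, ...]. A call has 1 to 5 rows; each row shifts and turns the commanded pose from where the row before left it, along the tool's axes as they then stand; what a row does not reach is not made up. A row lasts 1/8 s, in which the tool goes at most 62.5 mm and 10.7 degrees, less where a joint would pass 70% of its speed; a pose out of reach is approached as far as the arm can. A call is refused whole if a number of a shift passes 6.25 or a number of a turn 10.7, either way. A call with a gripper value outside its range is refused whole. "jaw" is the closure, from 0 (fully open) to 1 (shut), set as the call begins (left out, the last holds). The fingers move at their own pace and stop on an object; "squeeze" is the grip in N (left out, the last holds). Time passes only in rows, so rows that do not move let the fingers close. It gives the time, the measured TCP pose, the force, the opening and the grip force at its end, in the units of the state.
- read_state(): the state, without advancing time (a new reading comes with each control period).
- get_image(name): name is "side" or "top"; returns a dict with "color" (480x640x3 uint8, blue, green, red), "K" (3x3 intrinsics, pixels), "position" and "orientation" of the camera in the world. Camera axes: x right, y down, z forward; pixel columns grow to the right and rows downward; lengths in m; the calibration is good to about 2 mm. A picture is of the moment at which its call begins. There is no depth.
- job_done(): hands the job in; it is judged then, once.
Trained networks look in the newest picture that a camera, given by its name, has taken for a name from the list of things; names that differ only in an ending like _2 or _b are one class to them, and where a whole thing is asked for, a point or a joint stands for the part that bears it (a point fixed in the world has none). Each returns a list of dicts, best first, with "confidence" (0 to 1); they miss things now and then, are a little off and sometimes report something else, mostly with a low value. They report only what shows in the picture. A call takes as long as a camera call. They do not tell look-alikes from the thing itself.
- cut_out(name, camera): "pixels" (480x640 bool, what is visible of it) and "rect" ([left, top, right, bottom] in pixels, round what is visible of it).
- mark_of(name, camera): "xy" ([column, row] in pixels: a listed point, or the origin of a listed thing).
The state is a dict: "time": time; "joint_positions": joint angles; "dq": joint speeds; "tau": joint torques, N m; "position": TCP position; "eef_rot": TCP orientation; "force": force on the tool from outside, world axes, zero at the start; "wrist_torque": the same for the moment, N m; "finger_gap": finger opening in m; "grip_force": force on a finger pad.
Only numpy, scipy, OpenCV 4.12 (cv2) and the standard library are available. Lean on these libraries where they do the work, as an engineer would, in place of code of your own. Each camera call takes 0.05 s, during which the arm holds its last target. There are 200 camera calls.

## Working session

There is one attempt and no reset: what is moved stays moved. The work goes in short steps, Python scripts to look and compute and a tool call to move; the robot and the scene stay as the last step left them, time stands still between calls to the robot, and variables do not carry over. Pictures are saved under pics/ and viewed, at most 12 in all, crops included, and the job is handed in when it is done.

Besides the shell and the picture viewer there is one more tool, called after ">>>" as name(argument=value, ...), one argument or row to a line, values as JSON. play_rows: Moves the arm, as the interface text tells. Its arguments: {"type":"object","properties":{"plan":{"type":"array","items":{"type":"number"}},"jaw":{"type":"number"},"squeeze":{"type":"number"}},"required":["plan"]}

```bash
mkdir -p pics; cat > h.py <<'E'
from workcell import *
import numpy as np, cv2
from scipy.spatial.transform import Rotation as R
def cam(n):
    i=get_image(n); return i
def Rm(o):
    o=np.array(o,float)
    if o.shape==(3,3): return o
    return R.from_euler('xyz',o).as_matrix() if o.size==3 else R.from_quat(o).as_matrix()
def ray(i,px):
    d=Rm(i['orientation'])@np.linalg.solve(i['K'],[px[0],px[1],1.]); return np.array(i['position']),d
def atz(i,px,z):
    p,d=ray(i,px); return p+d*(z-p[2])/d[2]
def proj(i,P):
    c=np.linalg.solve(Rm(i['orientation']),np.array(P)-i['position']); u=i['K']@c; return u[:2]/u[2]
def tri(a,pa,b,pb):
    p,d=ray(a,pa);q,e=ray(b,pb);d=d/np.linalg.norm(d);e=e/np.linalg.norm(e)
    s=np.linalg.lstsq(np.c_[d,-e],q-p,rcond=None)[0];x=p+s[0]*d;y=q+s[1]*e
    return (x+y)/2,np.linalg.norm(x-y)
E
python3 - <<'E'
from h import *
np.set_printoptions(precision=4,suppress=True)
I={n:cam(n) for n in('side','top')}
for n,i in I.items():
    cv2.imwrite(f'pics/{n}0.png',i['color']); print(n,i['position'],i['orientation'],i['K'].tolist())
H=dict(balance=0,pan=.075,tare_top=.05,cork_ring=0,flask=.03,bulb=.07,flask_rest=0,small_ring=0,beaker=0,conical_flask=0,amber_bottle=0,jar=0,spatula=0)
for k,z in H.items():
  for n in I:
    for m in mark_of(k,n)[:3]: print(k,n,np.round(m['xy'],1),round(m['confidence'],2),atz(I[n],m['xy'],z)[:2])
print(read_state())
E
```

```text
side [ 0.4519 -0.7406  0.7956] [-2.3233 -0.0213 -0.0864] [[451.0128085072908, 0.0, 327.12475009780934], [0.0, 451.0128085072908, 236.3832114003103], [0.0, 0.0, 1.0]]
top [0.4173 0.0254 1.2405] [-3.0594  0.0128 -1.5632] [[487.66998426702355, 0.0, 308.54404030745525], [0.0, 487.66998426702355, 234.09367243533015], [0.0, 0.0, 1.0]]
balance side [355.  254.3] 0.7 [0.6056 0.0355]
balance side [252.3 342. ] 0.18 [ 0.3611 -0.2021]
balance top [313.7 203.1] 0.7 [0.5993 0.0294]
pan side [373.7 232. ] 0.6 [0.6452 0.0331]
pan top [311.  178.5] 0.82 [0.6483 0.0361]
tare_top side [315.6 257.7] 0.54 [ 0.5038 -0.0182]
tare_top top [338.7 238. ] 0.61 [ 0.5062 -0.0325]
cork_ring side [388.4 201.6] 0.65 [0.7274 0.237 ]
cork_ring top [448.3 245. ] 0.55 [ 0.494 -0.313]
flask side [344.  136.5] 0.8 [0.6347 0.5438]
flask side [334.7 169. ] 0.7 [0.5862 0.3619]
flask side [264.6 207.8] 0.58 [0.3827 0.1939]
flask top [115.8 178.5] 0.97 [0.6547 0.5299]
flask top [147.7 244.6] 0.84 [0.488  0.4431]
flask top [188.5 207.7] 0.81 [0.5814 0.3434]
bulb side [355.4 143.6] 0.96 [0.655 0.434]
bulb side [301.2 148.7] 0.
[... 1202 characters left out ...]
8.3 157.3] 0.71 [ 0.7201 -0.2652]
jar top [310.1 177.6] 0.37 [0.6655 0.0391]
spatula side [255.6 341.7] 0.91 [ 0.3678 -0.2019]
spatula top [405.5 294. ] 0.79 [ 0.3695 -0.2035]
spatula top [188.5 204.7] 0.46 [0.5933 0.3515]
{'time': 1.4, 'joint_positions': array([ 1.1636,  0.353 ,  1.6334,  0.    ,  1.1552, -0.0024]), 'dq': array([-0.0007, -0.0014,  0.001 ,  0.0013,  0.0005, -0.002 ]), 'tau': array([ -0.0011, -59.3748, -33.4559,   0.0697,   0.0158,  -0.    ]), 'position': array([0.2461, 0.5745, 0.2146]), 'eef_rot': array([-3.1415, -0.    ,  2.7368]), 'force': array([0.6766, 0.047 , 0.1271]), 'wrist_torque': array([0.0405, 0.0306, 0.0429]), 'grip_force': 0.0, 'finger_gap': 0.09169136429859852}
```

View pics/top0.png

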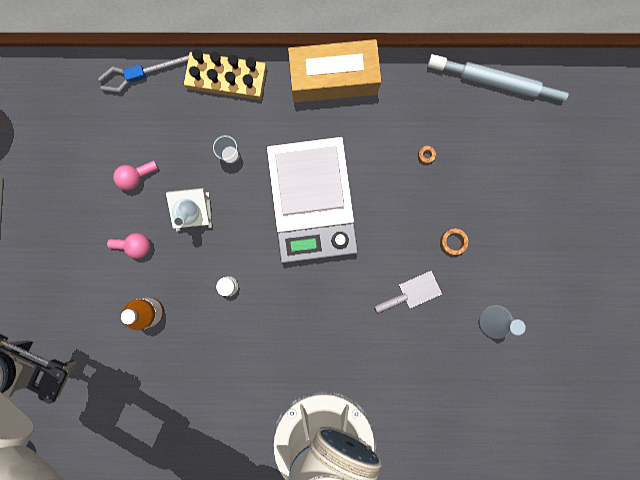

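View pics/side0.png

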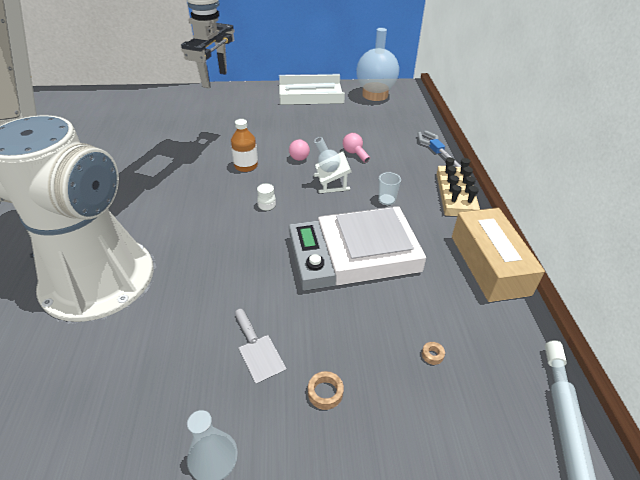

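```bash
cat > m.py <<'E'
from h import *
np.set_printoptions(precision=4,suppress=True)
I={n:cam(n) for n in('side','top')}
from scipy.optimize import minimize
def mask(i,c,r=45):
    h=cv2.cvtColor(i['color'],cv2.COLOR_BGR2HSV); m=cv2.inRange(h,(5,90,60),(22,255,255))
    k=np.zeros_like(m); cv2.circle(k,tuple(int(v) for v in c),r,255,-1); m=m&k
    n,l,s,_=cv2.connectedComponentsWithStats(m); return l==1+np.argmax(s[1:,4])
def ringmask(i,p,z0=0,ro=.033,h=.024):
    a=np.linspace(0,2*np.pi,60); pts=[proj(i,[p[0]+ro*np.cos(t),p[1]+ro*np.sin(t),z]) for t in a for z in(z0,z0+h)]
    return cv2.convexHull(np.array(pts,np.float32)).reshape(-1,2)
def fitring(z0,c):
    # compare outer hull centroid & extents in both images
    hull={n:cv2.convexHull(np.argwhere(mask(I[n],c[n]))[:,::-1].astype(np.float32)).reshape(-1,2) for n in I}
    def ext(h): return np.r_[h.min(0),h.max(0)]
    f=lambda p:sum(((ext(ringmask(I[n],p,z0))-ext(hull[n]))**2).sum() for n in I)
    r=minimize(f,atz(I['top'],c['top'],z0)[:2],method='Nelder-Mead'); 
    for n in I: print(n,ext(hull[n])-ext(ringmask(I[n],r.x,z0)))
    return r.x
E
python3 - <<'E'
from m import *
print('ring',fitring(0,dict(top=(455,242),side=(325,390))))
for k in('pan','tare_top','bulb'):
    a={n:mark_of(k,n) for n in I}
    if k=='bulb':
        for s in a['side'][:4]:
            for t in a['top'][:4]:
                x,e=tri(I['side'],s['xy'],I['top'],t['xy'])
                if e<.012: print(k,x,e,s['xy'],t['xy'])
    else: x=tri(I['side'],a['side'][0]['xy'],I['top'],a['top'][0]['xy']); print(k,x)
# pan/balance yaw
for n in I:
    for m in cut_out('balance',n)[:1]:
        c=np.argwhere(m['pixels'])[:,::-1].astype(np.float32); print(n,m['confidence'],cv2.minAreaRect(c))
t=I['top']['color'];s=I['side']['color']
up=lambda im,x,y,w,h,f:cv2.resize(im[y:y+h,x:x+w],None,fx=f,fy=f,interpolation=cv2.INTER_CUBIC)
A=up(s,270,200,80,75,5);B=up(s,285,125,80,75,5);C=up(t,300,210,80,75,5);D=up(t,150,175,80,75,5)
cv2.imwrite('pics/crop1.png',cv2.resize(np.vstack([np.hstack([A,B]),np.hstack([C,D])]),(640*800//640,600)))
E
```

```text
side [ 0.7808 11.6009 -2.1602 -5.0982]
top [-2.3395 -0.7231 -4.4547 -1.5303]
ring [ 0.5003 -0.331 ]
pan (array([0.649 , 0.0406, 0.0639]), np.float64(0.008379502884065344))
tare_top (array([ 0.5091, -0.034 ,  0.0632]), np.float64(0.0010339161501037285))
bulb [0.5711 0.338  0.0817] 0.0017799628459292459 [330.5, 158.9] [185.1, 208.7]
bulb [0.4814 0.4673 0.0372] 0.003343961169010471 [298.3, 148.6] [136.9, 247.7]
bulb [0.6583 0.5153 0.021 ] 0.0015888910401725433 [351.9, 143.4] [123.0, 177.5]
side 0.58 ((357.3326416015625, 246.0701446533203), (71.70759582519531, 130.03030395507812), 79.79602813720703)
top 0.71 ((311.4918518066406, 200.36468505859375), (118.48062896728516, 78.43999481201172), 82.7468032836914)
```

View pics/crop1.png

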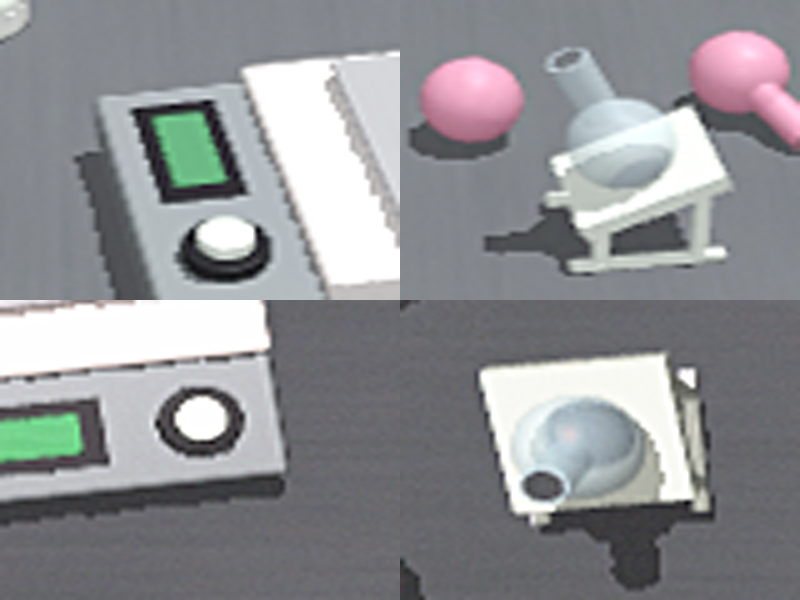

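```bash
sed -i 's/(5,90,60),(22,255,255)/(3,60,40),(28,255,255)/' m.py; python3 - <<'E'
from m import *
for n,c in dict(top=(455,242),side=(325,390)).items():
    m=mask(I[n],c); q=np.argwhere(m)[:,::-1]; print(n,q.min(0),q.max(0),q.mean(0),m.sum())
print('ring',fitring(0,dict(top=(455,242),side=(325,390))))
for c in cut_out('cork_ring','top')[:2]+cut_out('cork_ring','side')[:2]: print(c['rect'],c['confidence'])
print('mouth',tri(I['side'],(318.6,140),I['top'],(179,221.5)))
print('bulb',tri(I['side'],(329.4,160.7),I['top'],(186,211.7)))
print('pan',[atz(I['top'],p,.075)[:2] for p in((276,151),(337,147),(343,213),(281,217),(309.5,182))])
print('button',tri(I['side'],(270+226/5,200+225/4),I['top'],(300+201/5,210+(418-300)/4)))
# rest plate corners (top view), top edge z~.075+, low edge ~.038
print('rest',[atz(I['top'],p,z)[:2] for p,z in(((166,189),.075),((203,189),.075),((209,225.5),.038),((173,229),.038))])
E
```

```text
top [440 228] [468 254] [453.9012 241.36  ] 425
side [308 371] [343 409] [325.1502 390.0457] 832
side [ 0.0576  0.8882 -0.6638 -0.4411]
top [ 0.3558 -0.0261 -0.6988 -0.8387]
ring [ 0.502  -0.3242]
[435.4, 231.1, 467.8, 254.8] 0.65
[308.9, 376.8, 344.0, 410.9] 0.87
mouth (array([0.5347, 0.3335, 0.1465]), np.float64(0.0014128048563367152))
bulb (array([0.5663, 0.3371, 0.0762]), np.float64(0.001673669440290297))
pan [array([0.7157, 0.1218]), array([ 0.7262, -0.0266]), array([ 0.5647, -0.0415]), array([0.5541, 0.1076]), array([0.6397, 0.0397])]
button (array([ 0.5013, -0.035 ,  0.072 ]), np.float64(0.0006801752636524343))
rest [array([0.6207, 0.3876]), array([0.6212, 0.2976]), array([0.5361, 0.289 ]), array([0.5268, 0.3785])]
```

>>> play_rows(
  plan=[0,0,0,10.2,0,0,0,10.2,0,0,0,10.2,0,0,0,10.2,0,0,0,10.2],
  jaw=0,
)

```text
time: 2.72
position: [0.2462, 0.5745, 0.2146]
eef_rot: [-3.142, -0.0, 1.841]
force: [0.2, 0.9, -0.4]
finger_gap: 0.0921
grip_force: 0.0
```

>>> play_rows(
  plan=[0,0,0,9.8,0,4,0,0,0,5,0,0,0,5,0,0,0,4,0,0],
)

```text
time: 3.35
position: [0.4271, 0.5933, 0.2145]
eef_rot: [3.141, -0.0, 1.675]
force: [-1.6, -0.1, -0.1]
finger_gap: 0.092
grip_force: 0.0
```

```bash
cat > go.py <<'E'
from h import *
import sys
def go(x,y,z,yaw=96):
    s=read_state(); M=R.from_euler('xyz',s['eef_rot']).as_matrix()
    d=M.T@(np.array([x,y,z])-s['position'])*100; yw=np.degrees(s['eef_rot'][2])
    print('t',s['time'],'pos',s['position'].round(4),'yaw',yw.round(2),'gap',round(s['finger_gap'],4),'shift cm',d.round(2),'twist',round(yw-yaw,2),'q',s['joint_positions'].round(2))
if __name__=='__main__': go(*map(float,sys.argv[1:]))
E
python3 go.py .502 -.324 .215
```

```text
t 3.35 pos [0.4271 0.5933 0.2145] yaw 95.98 gap 0.092 shift cm [-9.201e+01 -2.100e+00 -6.000e-02] twist -0.02 q [ 0.94  0.52  1.38 -0.    1.24  0.84]
```

>>> play_rows(
  plan=[-3,0,0,0,-5,0,0,0,-6,0,0,0,-6,0,0,0,-6,-1,0,0],
)

```text
time: 3.98
position: [0.4428, 0.332, 0.2146]
eef_rot: [3.141, -0.0, 1.676]
force: [0.3, -0.0, 0.4]
finger_gap: 0.0918
grip_force: 0.0
```

>>> play_rows(
  plan=[-6,0,0,0,-6,0,0,0,-6,0,0,0,-6,0,0,0,-6,-1,0,0],
)

```text
time: 4.6
position: [0.4643, 0.0324, 0.2149]
eef_rot: [3.14, 0.0, 1.676]
force: [0.3, 0.3, -0.5]
finger_gap: 0.0918
grip_force: 0.0
```

>>> play_rows(
  plan=[-6,0,0,0,-6,0,0,0,-6,0,0,0,-6,0,0,0,-5,0,0,0],
)

```text
time: 5.22
position: [0.4942, -0.2565, 0.2148]
eef_rot: [3.141, 0.0, 1.675]
force: [0.6, 0.1, -0.5]
finger_gap: 0.0918
grip_force: 0.0
```

>>> play_rows(
  plan=[-4,0,0,0,-3,0,3,0,0,0,4,0,0,0,4,0,0,0,0,0],
)

```text
time: 5.85
position: [0.4996, -0.3225, 0.102]
eef_rot: [-3.137, -0.004, 1.675]
force: [0.4, 0.7, -0.4]
finger_gap: 0.092
grip_force: 0.0
```

```bash
python3 go.py .502 -.324 .006; python3 - <<'E'
from m import *
print(fitring(0,dict(top=(455,242),side=(325,390))))
E
```

```text
t 5.85 pos [ 0.4996 -0.3225  0.102 ] yaw 96.0 gap 0.092 shift cm [-0.2   0.27  9.6 ] twist -0.0 q [-0.58  0.44  1.79 -0.    0.92 -0.68]
side [ 0.6268  1.1132 -1.0816 -0.1922]
top [ 0.5682  0.5681 -1.4839 -1.2401]
[ 0.501  -0.3236]
```

>>> play_rows(
  plan=[-0.1,0.2,3,0,0,0,3,0,0,0,2,0,0,0,1.5,0,0,0,0,0],
)

```text
time: 6.58
position: [0.5035, -0.3243, 0.0093]
eef_rot: [-3.141, -0.001, 1.676]
force: [0.3, -0.3, 0.7]
finger_gap: 0.0921
grip_force: 0.0
```

>>> play_rows(
  plan=[0,0,0,0,0,0,0,0,0,0,0,0,0,0,0,0,0,0,0,0],
  jaw=1,
  squeeze=8,
)

```text
time: 7.2
position: [0.504, -0.3247, 0.0101]
eef_rot: [3.141, 0.0, 1.676]
force: [-0.5, 0.9, 5.7]
finger_gap: 0.0658
grip_force: 8.0
```

```bash
python3 go.py .645 .037 .17
```

```text
t 7.2 pos [ 0.504  -0.3247  0.0101] yaw 96.01 gap 0.0658 shift cm [ 34.49  17.82 -15.99] twist 0.01 q [-0.57  0.57  1.83 -0.    0.75 -0.68]
```

>>> play_rows(
  plan=[0,0,-2,0,0,0,-4,0,0,0,-5,0,0,0,-4,0,3,1.5,-1,0],
)

```text
time: 7.82
position: [0.5166, -0.295, 0.174]
eef_rot: [3.137, 0.004, 1.673]
force: [0.7, -0.4, -1.0]
finger_gap: 0.0656
grip_force: 8.0
```

>>> play_rows(
  plan=[5,2.5,0,0,5,2.5,0,0,5,2.5,0,0,5,2.5,0,0,4.5,2.5,0,0],
)

```text
time: 8.45
position: [0.6145, -0.0344, 0.1709]
eef_rot: [3.141, 0.0, 1.676]
force: [-0.3, -0.5, -0.6]
finger_gap: 0.0657
grip_force: 8.0
```

>>> play_rows(
  plan=[4,2.5,0,0,2.5,1,0,0,0,0,0,0,0,0,0,0,0,0,0,0],
)

```text
time: 9.07
position: [0.6418, 0.0308, 0.1699]
eef_rot: [-3.142, 0.0, 1.674]
force: [0.0, -0.9, -0.2]
finger_gap: 0.0657
grip_force: 8.0
```

```bash
python3 go.py .645 .037 .088; python3 - <<'E'
from h import *
i=cam('side'); j=cam('top')
cv2.imwrite('pics/c2.png',np.hstack([cv2.resize(i['color'][130:330,260:460],(400,400)),cv2.resize(j['color'][110:310,210:410],(400,400))]))
E
```

```text
t 9.075 pos [0.6418 0.0308 0.1699] yaw 95.94 gap 0.0657 shift cm [0.58 0.39 8.19] twist -0.06 q [ 0.05  0.42  1.63 -0.    1.08 -0.06]
```

View pics/c2.png

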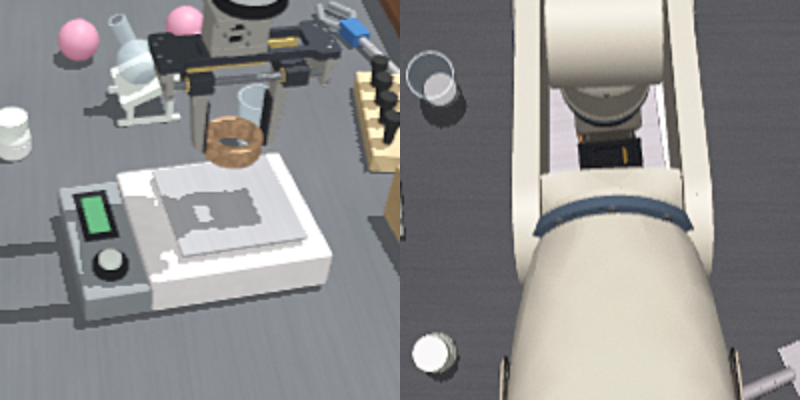

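Ring (about (233,138) in the left crop) is held level above the pan; lowering.

>>> play_rows(
  plan=[0.5,0.4,2.5,0,0,0,2.5,0,0,0,2,0,0,0,0.7,0,0,0,0,0],
)

```text
time: 9.8
position: [0.6455, 0.0371, 0.0924]
eef_rot: [-3.141, -0.0, 1.675]
force: [0.1, 0.6, -0.2]
finger_gap: 0.0654
grip_force: 8.0
```

>>> play_rows(
  plan=[0,0,0.3,0,0,0,0.3,0,0,0,0,0,0,0,0,0],
)

```text
time: 10.3
position: [0.6457, 0.0374, 0.0868]
eef_rot: [3.141, 0.0, 1.676]
force: [-0.4, -0.7, -0.1]
finger_gap: 0.0653
grip_force: 8.0
```

>>> play_rows(
  plan=[0,0,0.15,0,0,0,0,0],
)

```text
time: 10.55
position: [0.6458, 0.0374, 0.0852]
eef_rot: [3.141, 0.0, 1.676]
force: [0.1, -0.2, 2.3]
finger_gap: 0.0657
grip_force: 8.0
```

>>> play_rows(
  plan=[0,0,0.1,0,0,0,0,0],
)

```text
time: 10.8
position: [0.6457, 0.0374, 0.085]
eef_rot: [3.141, 0.0, 1.676]
force: [-3.7, 0.9, 8.5]
finger_gap: 0.0658
grip_force: 8.0
```

>>> play_rows(
  plan=[0,0,0,0,0,0,0,0,0,0,0,0,0,0,-2,0,0,0,-5,0],
  jaw=0,
)

```text
time: 11.42
position: [0.644, 0.0372, 0.1537]
eef_rot: [-3.137, -0.0, 1.676]
force: [0.1, 0.0, 0.5]
finger_gap: 0.0921
grip_force: 0.0
```

>>> play_rows(
  plan=[-3,-5,-1,0,-3,-5,0,0,-1,-4,0,0,0,0,0,0,0,0,0,0],
  jaw=1,
)

```text
time: 12.05
position: [0.5151, -0.0469, 0.1654]
eef_rot: [3.139, 0.0, 1.675]
force: [0.6, 0.6, 0.4]
finger_gap: 0.0439
grip_force: 0.0
```

```bash
python3 go.py .505 -.034 .085; python3 - <<'E'
from h import *
i=cam('side'); j=cam('top')
cv2.imwrite('pics/c3.png',np.hstack([cv2.resize(i['color'][150:350,240:440],(400,400)),cv2.resize(j['color'][110:310,210:410],(400,400))]))
E
```

```text
t 12.05 pos [ 0.5151 -0.0469  0.1654] yaw 95.99 gap 0.0439 shift cm [ 1.39 -0.89  8.03] twist -0.01 q [-0.09  0.24  1.91  0.    0.99 -0.2 ]
```

View pics/c3.png

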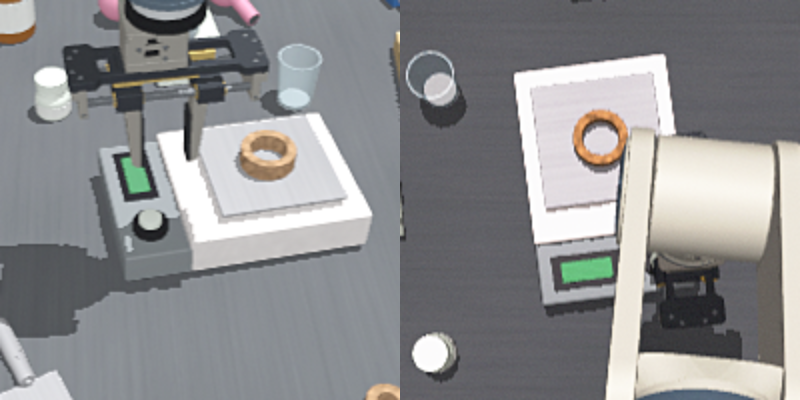

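The ring lies flat mid-pan (top crop about (600,137)); now the button.

>>> play_rows(
  plan=[1.4,-0.9,2,0,0,0,2.5,0,0,0,2.5,0,0,0,1,0,0,0,0,0],
)

```text
time: 12.78
position: [0.5034, -0.0337, 0.0837]
eef_rot: [-3.14, -0.0, 1.676]
force: [0.2, 0.1, -0.1]
finger_gap: 0.0006
grip_force: 0.0
```

>>> play_rows(
  plan=[0,0,0.5,0,0,0,0.5,0,0,0,0,0,0,0,0,0],
)

```text
time: 13.28
position: [0.5033, -0.034, 0.0743]
eef_rot: [3.141, 0.0, 1.676]
force: [-0.4, 0.2, -0.2]
finger_gap: 0.0001
grip_force: 0.0
```

```bash
python3 go.py .505 -.034 .055; python3 - <<'E'
from h import *
i=cam('side'); print(read_state()['force'])
cv2.imwrite('pics/c4.png',cv2.resize(i['color'][200:300,260:400],None,fx=5,fy=5,interpolation=cv2.INTER_CUBIC))
E
```

```text
t 13.275 pos [ 0.5033 -0.034   0.0743] yaw 96.0 gap 0.0001 shift cm [-0.02  0.17  1.93] twist 0.0 q [-0.07  0.36  2.01  0.    0.78 -0.18]
[-0.15397464  0.15994212 -0.19598807]
```

View pics/c4.png

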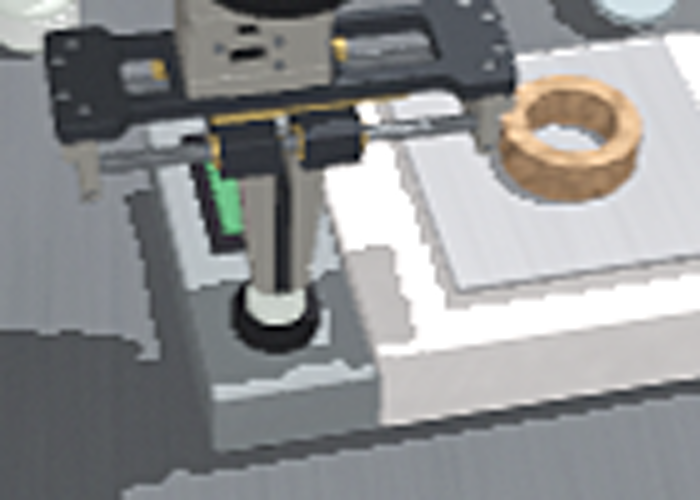

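Finger tips (275,285) are right over the button, body clear of the ring.

>>> play_rows(
  plan=[0,0,0.4,0,0,0,0.4,0,0,0,0,0],
)

```text
time: 13.7
position: [0.5034, -0.034, 0.066]
eef_rot: [3.141, 0.0, 1.676]
force: [0.3, 0.3, 1.5]
finger_gap: 0.0005
grip_force: 1.5
```

>>> play_rows(
  plan=[0,0,0.2,0,0,0,0,0],
)

```text
time: 13.95
position: [0.5035, -0.034, 0.0643]
eef_rot: [3.141, 0.0, 1.676]
force: [0.5, 0.1, 5.5]
finger_gap: 0.0005
grip_force: 2.8
```

>>> play_rows(
  plan=[0,0,0.2,0,0,0,0,0],
)

```text
time: 14.2
position: [0.5036, -0.034, 0.0639]
eef_rot: [3.141, 0.0, 1.676]
force: [-5.9, 0.1, 27.8]
finger_gap: 0.0004
grip_force: 14.2
```

```bash
python3 - <<'E'
from h import *
i=cam('side'); print(read_state()['force'])
cv2.imwrite('pics/c5.png',cv2.resize(i['color'][235:275,290:345],None,fx=10,fy=10,interpolation=cv2.INTER_CUBIC))
E
```

```text
[-7.13434536  1.34796381 28.11184024]
```

View pics/c5.png

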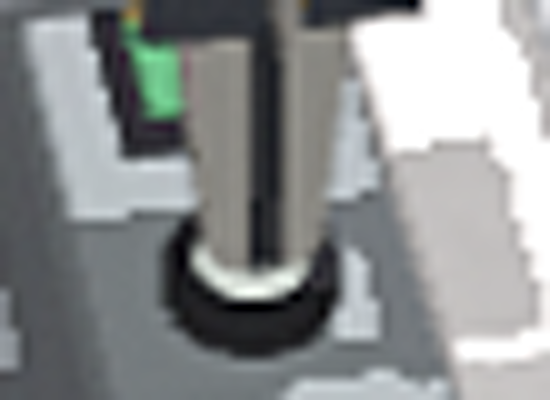

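>>> play_rows(
  plan=[0,0,-1,0,0,0,-4,0,0,0,-5,0,2,0,-5,0,5,0,-2,0],
)

```text
time: 14.88
position: [0.4971, 0.0354, 0.235]
eef_rot: [3.138, 0.0, 1.673]
force: [1.2, 0.2, 0.3]
finger_gap: 0.0009
grip_force: 0.0
```

>>> play_rows(
  plan=[6,1,0,0,6,2,0,0,6,2,0,0,6,2,0,0,3,1,0,0],
  jaw=0,
)

```text
time: 15.5
position: [0.5465, 0.3133, 0.2314]
eef_rot: [-3.141, -0.0, 1.678]
force: [0.0, -0.1, -0.5]
finger_gap: 0.0481
grip_force: 0.0
```

```bash
python3 go.py .5545 .3357 .150; python3 - <<'E'
from m import *
print(fitring(.075,{n:proj(I[n],[.645,.037,.09]) for n in I}))
E
```

```text
t 15.5 pos [0.5465 0.3133 0.2314] yaw 96.12 gap 0.0481 shift cm [2.14 1.04 8.14] twist 0.12 q [0.52 0.35 1.6  0.   1.19 0.41]
side [ 0.6555  1.1783 -1.2668 -1.0638]
top [ 0.9827  0.7505 -0.8414 -1.3879]
[0.6449 0.0384]
```

>>> play_rows(
  plan=[1.1,1,2,0,0.5,0,2.5,0,0,0,1,0,0,0,0,0,0,0,0,0],
)

```text
time: 16.23
position: [0.5555, 0.3271, 0.1781]
eef_rot: [3.14, -0.0, 1.675]
force: [-0.5, 0.2, 0.9]
finger_gap: 0.092
grip_force: 0.0
```

```bash
python3 go.py .5545 .3357 .115; python3 - <<'E'
from h import *
i=cam('side')
cv2.imwrite('pics/c6.png',cv2.resize(i['color'][90:200,260:400],None,fx=5,fy=5,interpolation=cv2.INTER_CUBIC))
E
```

```text
t 16.225 pos [0.5555 0.3271 0.1781] yaw 95.98 gap 0.092 shift cm [ 0.87 -0.01  6.31] twist -0.02 q [ 0.53  0.42  1.62 -0.    1.1   0.43]
```

View pics/c6.png

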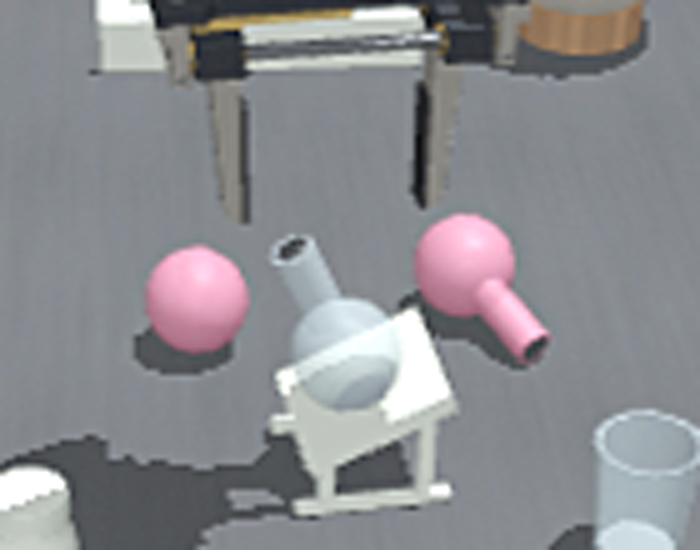

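The open jaws ((240,215) and (425,205)) straddle the neck mouth (293,248); descending.

>>> play_rows(
  plan=[0.9,0,1,0,0,0,2.5,0,0,0,2,0,0,0,0.8,0,0,0,0,0],
)

```text
time: 16.9
position: [0.5538, 0.3362, 0.1135]
eef_rot: [-3.141, 0.0, 1.676]
force: [0.5, -0.2, 0.9]
finger_gap: 0.0921
grip_force: 0.0
```

>>> play_rows(
  plan=[0,0,0,0,0,0,0,0,0,0.3,0,0,0,0.4,0,0,0,0.5,0,0],
  jaw=0.35,
  squeeze=8,
)

```text
time: 17.52
position: [0.5663, 0.3376, 0.1142]
eef_rot: [3.142, -0.0, 1.676]
force: [0.1, -1.2, 0.4]
finger_gap: 0.0597
grip_force: 0.3
```

```bash
python3 go.py .5665 .337 .115; python3 - <<'E'
from h import *
i=cam('side')
cv2.imwrite('pics/c7.png',cv2.resize(i['color'][90:200,260:400],None,fx=5,fy=5,interpolation=cv2.INTER_CUBIC))
E
```

```text
t 17.525 pos [0.5663 0.3376 0.1142] yaw 96.01 gap 0.0597 shift cm [-0.06  0.01 -0.08] twist 0.01 q [0.54 0.51 1.64 0.   1.   0.43]
```

View pics/c7.png

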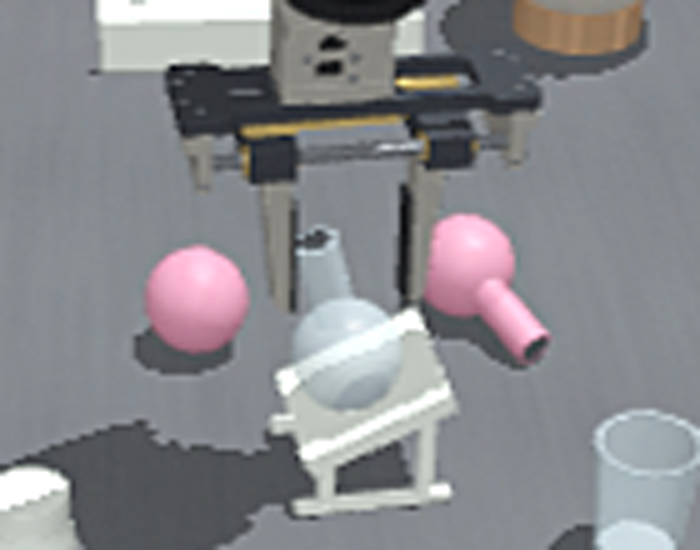

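The neck (320,265) is being pushed upright, the bulb staying in its seat; closing.

>>> play_rows(
  plan=[0,0,0,0,0,0,0,0,0,0,0,0,0,0,0,0,0,0,0,0],
  jaw=1,
  squeeze=10,
)

```text
time: 18.2
position: [0.566, 0.3375, 0.1141]
eef_rot: [3.142, 0.0, 1.676]
force: [0.4, 0.3, -0.3]
finger_gap: 0.0236
grip_force: 10.0
```

>>> play_rows(
  plan=[0,0,0,0,0,0,0,0,0,0,-0.5,0,0,0,-1,0,0,0,-1,0],
)

```text
time: 18.82
position: [0.5661, 0.3376, 0.14]
eef_rot: [3.141, -0.0, 1.676]
force: [0.4, 0.1, -0.9]
finger_gap: 0.0236
grip_force: 10.0
```

```bash
python3 go.py .645 .038 .24; python3 - <<'E'
from h import *
i=cam('side')
cv2.imwrite('pics/c8.png',cv2.resize(i['color'][90:200,260:400],None,fx=5,fy=5,interpolation=cv2.INTER_CUBIC))
E
```

```text
t 18.825 pos [0.5661 0.3376 0.14  ] yaw 96.01 gap 0.0236 shift cm [-30.62   4.71 -10.  ] twist 0.01 q [0.54 0.48 1.62 0.   1.04 0.43]
```

View pics/c8.png

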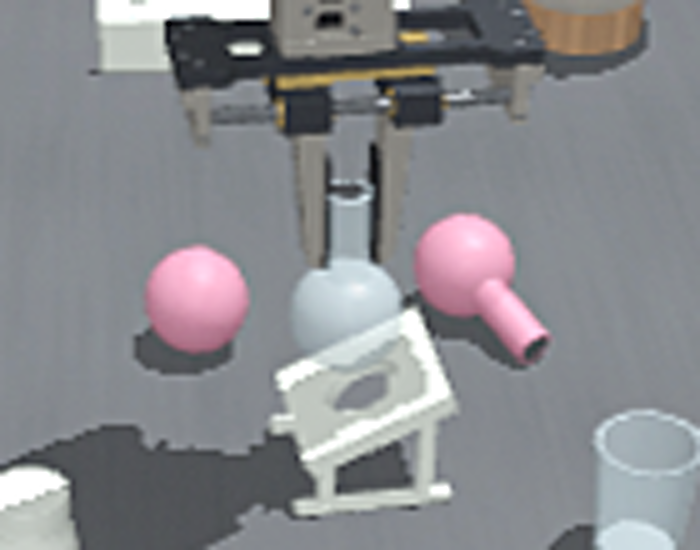

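Flask gripped with its neck upright and lifting clear; carrying it to the ring.

>>> play_rows(
  plan=[0,0,-2,0,0,0,-3,0,0,0,-3,0,-2,0,-2,0,-4,0.5,0,0],
)

```text
time: 19.5
position: [0.5779, 0.2781, 0.2417]
eef_rot: [3.138, -0.001, 1.678]
force: [-0.8, -0.2, -0.9]
finger_gap: 0.0237
grip_force: 10.0
```

>>> play_rows(
  plan=[-5,1,0,0,-5,1,0,0,-5,1,0,0,-4,0.7,0,0,-3,0.3,0,0],
)

```text
time: 20.12
position: [0.6399, 0.0606, 0.2395]
eef_rot: [-3.141, 0.001, 1.674]
force: [1.0, -0.2, -1.4]
finger_gap: 0.0236
grip_force: 10.0
```

>>> play_rows(
  plan=[-1.5,0.1,0,0,-1,0.1,0,0,0,0,0,0,0,0,0,0],
)

```text
time: 20.62
position: [0.6445, 0.04, 0.2391]
eef_rot: [-3.141, -0.0, 1.676]
force: [-0.6, 0.3, -1.0]
finger_gap: 0.0236
grip_force: 10.0
```

```bash
python3 go.py .645 .038 .20; python3 - <<'E'
from m import *
p=read_state()['position']; e=[p[0],p[1],p[2]-.0376]; print('exp bulb',e)
for n in I:
    print(n,proj(I[n],e),[(m['xy'],m['confidence']) for m in mark_of('bulb',n)[:4]])
E
```

```text
t 20.625 pos [0.6445 0.04   0.2391] yaw 96.05 gap 0.0236 shift cm [-0.2   0.03  3.91] twist 0.05 q [ 0.06  0.36  1.56  0.    1.22 -0.05]
exp bulb [np.float64(0.6445242650842262), np.float64(0.04001897259724939), np.float64(0.20149022942118794)]
side [378.212  187.3532] [([379.5, 186.6], 0.83), ([299.2, 148.6], 0.63), ([353.3, 144.1], 0.54)]
top [308.7176 168.7708] [([135.2, 248.4], 0.74), ([126.5, 177.0], 0.65), ([309.8, 171.7], 0.44), ([150.0, 309.4], 0.22)]
```

>>> play_rows(
  plan=[-0.2,0,2,0,0,0,2,0,0,0,2,0,0,0,1,0,0,0,0,0],
)

```text
time: 21.45
position: [0.6445, 0.0372, 0.1683]
eef_rot: [-3.14, -0.0, 1.676]
force: [-0.1, 0.2, 0.0]
finger_gap: 0.0238
grip_force: 10.0
```

>>> play_rows(
  plan=[0,0,0.3,0,0,0,0.3,0,0,0,0,0,0,0,0,0],
)

```text
time: 21.95
position: [0.645, 0.0371, 0.1633]
eef_rot: [3.141, 0.0, 1.676]
force: [0.3, -0.1, -1.5]
finger_gap: 0.0236
grip_force: 10.0
```

>>> play_rows(
  plan=[0,0,0.2,0,0,0,0,0],
)

```text
time: 22.2
position: [0.6447, 0.0371, 0.1609]
eef_rot: [-3.141, -0.0, 1.676]
force: [-0.6, 0.6, -0.7]
finger_gap: 0.0238
grip_force: 10.0
```

>>> play_rows(
  plan=[0,0,0.1,0,0,0,0,0],
)

```text
time: 22.45
position: [0.6449, 0.0372, 0.1601]
eef_rot: [3.142, -0.0, 1.676]
force: [-0.6, -0.8, -1.0]
finger_gap: 0.024
grip_force: 10.0
```

>>> play_rows(
  plan=[0,0,0.1,0,0,0,0,0],
)

```text
time: 22.7
position: [0.6452, 0.0372, 0.1594]
eef_rot: [3.141, -0.0, 1.676]
force: [0.0, 0.2, 1.8]
finger_gap: 0.0236
grip_force: 10.0
```

>>> play_rows(
  plan=[0,0,0.05,0,0,0,0,0],
)

```text
time: 22.95
position: [0.6453, 0.0373, 0.1592]
eef_rot: [3.14, -0.0, 1.676]
force: [-0.0, 1.4, 5.6]
finger_gap: 0.0241
grip_force: 10.0
```

```bash
python3 - <<'E'
from h import *
i=cam('side');print(read_state()['force'])
cv2.imwrite('pics/c9.png',cv2.resize(i['color'][140:260,310:450],None,fx=5,fy=5,interpolation=cv2.INTER_CUBIC))
E
```

```text
[-0.11189259  1.14799081  5.4946379 ]
```

View pics/c9.png

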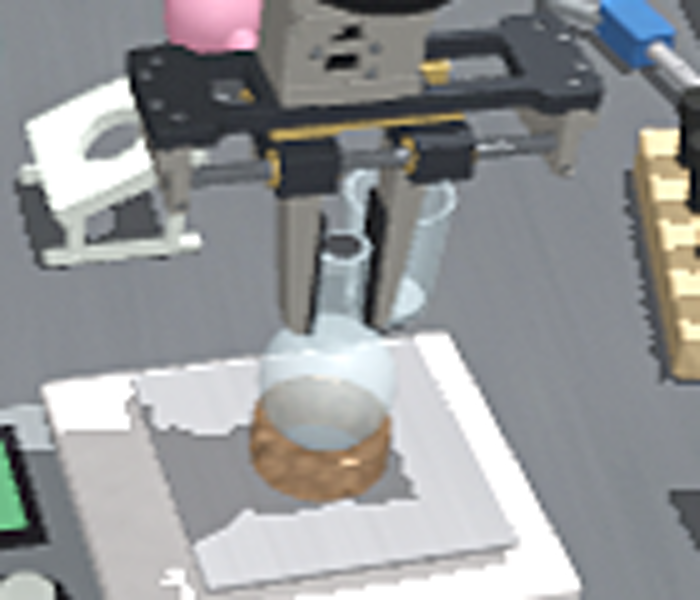

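The bulb sits in the ring with the neck (343,275) upright; releasing and rising.

>>> play_rows(
  plan=[0,0,-0.05,0,0,0,0,0],
)

```text
time: 23.25
position: [0.6452, 0.0372, 0.1593]
eef_rot: [3.141, -0.0, 1.676]
force: [0.7, 1.7, 4.6]
finger_gap: 0.0236
grip_force: 10.0
```

>>> play_rows(
  plan=[0,0,0,0,0,0,0,0,0,0,0,0,0,0,0,0,0,0,0,0],
  jaw=0,
)

```text
time: 23.88
position: [0.6448, 0.0371, 0.159]
eef_rot: [-3.141, 0.0, 1.676]
force: [0.3, 0.5, 0.7]
finger_gap: 0.0716
grip_force: 0.0
```

>>> play_rows(
  plan=[0,0,-1,0,0,0,-2,0,0,0,-3,0,0,0,-4,0,0,0,-4,0],
)

```text
time: 24.5
position: [0.6449, 0.0372, 0.3021]
eef_rot: [3.14, 0.0, 1.676]
force: [0.1, -0.1, 0.0]
finger_gap: 0.0921
grip_force: 0.0
```

>>> play_rows(
  plan=[4,-2,0,0,5,-3,0,0,5,-3,0,0,3,0,0,0,0,0,0,0],
)

```text
time: 25.12
position: [0.5473, 0.1997, 0.3009]
eef_rot: [3.139, -0.001, 1.678]
force: [0.9, -0.5, -0.3]
finger_gap: 0.0917
grip_force: 0.0
```

```bash
python3 - <<'E'
from m import *
print('ring',fitring(.075,{n:proj(I[n],[.645,.038,.09]) for n in I}))
B={n:min((m['xy'] for m in mark_of('bulb',n)),key=lambda q:np.linalg.norm(np.array(q)-proj(I[n],[.645,.038,.122]))) for n in I}
print(B,{n:proj(I[n],[.645,.038,.122]) for n in I},{n:proj(I[n],[.645,.038,.2]) for n in I},tri(I['side'],B['side'],I['top'],B['top']))
A=[cv2.resize(I['side']['color'][140:260,310:450],(400,343)),cv2.resize(I['top']['color'][110:230,240:380],(400,343))]
cv2.imwrite('pics/c10.png',np.hstack(A))
E
```

```text
side [ 3.6238  6.2419  1.6826 -2.0978]
top [-1.2523  9.6193 -2.0931 -4.4861]
ring [0.6373 0.0354]
{'side': [376.6, 218.9], 'top': [311.0, 177.8]} {'side': array([375.1631, 215.5786]), 'top': array([310.0137, 175.9466])} {'side': array([378.5147, 188.4495]), 'top': array([309.6604, 168.707 ])} (array([0.6456, 0.0355, 0.1134]), np.float64(0.006330486355869114))
```

View pics/c10.png

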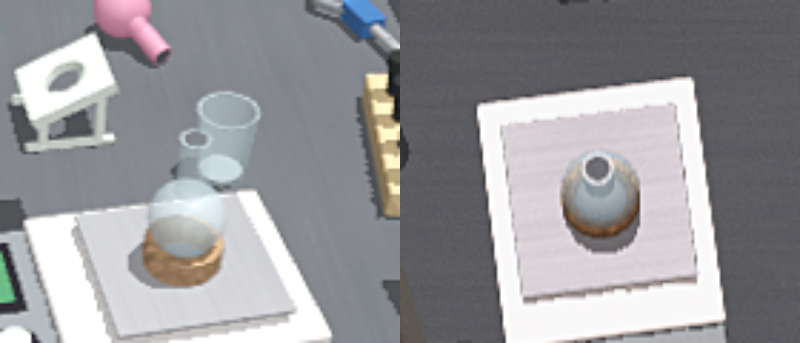

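The flask stands in the ring. Its mouth is at top (309,168) and side (378,189), within 1 px of where an upright neck should be, so I'm handing in.

```bash
python3 -c "
from workcell import *
print(job_done())"
```

```text
the job is handed in; nothing more can be done
None
```

I set the larger cork ring mid-pan, pressed tare with only the ring on the pan, then stood the flask in the ring neck up and handed the job in; the hand-in returned no verdict, but the last pictures show the neck upright and the gripper clear.

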